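# Brush out the tall mixing cup

### The arm

A 7-joint arm with a two-finger parallel gripper is mounted at the origin on a cart in front of the work surface, level with it; the furniture and walls round the work are solid. World frame = base frame: x ahead of the robot, y to its left, z up, the work surface at z = 0. Lengths are in m, angles in rad, forces in N, time in s.
With the tool pointing down it reaches from about 0.35 to 0.9 m from the base axis. Payload 8.1 kg.
Tool frame: the origin (TCP) lies on the centre line of the jaws, within the pads' length; the fingertips stand 11 mm ahead of it and the grasp point (between the pads) lies 8 mm behind it (arm.nose_length is the distance from the TCP to the fingertips, in m); z points along the fingers, y is the line along which they close (so a half turn about z gives the same grasp; the last joint's range is limited). The gripper opens to 92 mm and grips with 3 to 60 N. Pads are 19 mm wide; open, the fingers measure 130 mm over their backs; the gripper's body (75 mm by 190 mm) begins 47 mm behind the grasp point.
Start: joints at [-1.408, 0.434, 0.025, 1.573, -0.012, 1.134, -0.075], TCP at [0.164, 0.603, 0.238] pointing down, gripper open.
Joint ranges: [-2.62, 2.62], [-0.44, 2.09], [-1.27, 1.32], [0.08, 2.57], [-1.32, 4.46], [0.12, 2], [-2.74, 2.74]. Speed limits (rad/s): [2.22, 2.22, 3.01, 3.01, 3.14, 3.14, 3.14].

### API

Orientations are given as a rotation vector (axis times angle).
In Python, from cell import arm gives the robot as it stands.
- The arm moves only by the tool jog_arm, never from a script. Its argument "moves" is a list of rows, each a list of 4 numbers: the shift along the tool's x, y, z in m, then the turn about the tool's z in rad. In form: [[tx, ty, tz, spin], ...]. A call has 1 to 20 rows; each row is the pose to reach, as a shift and turn from the pose commanded when the call began, along the tool's axes at that moment; what a row does not reach only later rows make up. A row lasts 1/8 s, in which the tool goes at most 62.5 mm and 10.7 degrees, less where a joint would pass 70% of its speed; a pose out of reach is approached as far as the arm can. A call with a gripper value outside its range is refused whole. "hand" is the finger opening in m, from 0 to 0.0918, set as the call begins (left out, the last holds). The fingers move at their own pace and stop on an object; "newtons" is the grip in N (left out, the last holds). Time passes only in rows, so rows that repeat a pose let the fingers close. It gives the time, the measured TCP pose, the force, the opening and the grip force at its end, in the units of the state.
- arm.observe(): the state, without advancing time (a new reading comes with each control period).
- arm.get_image(name): name is "scene" or "top"; returns a dict with "color" (384x512x3 uint8, red, green, blue), "z_map" (384x512 float32, m along the optical axis (not along the pixel's ray), 0 where there is no reading), "fx", "fy", "cx", "cy" (pixels), "rvec" (rotation vector, rad) and "tvec" (3), from world to camera coordinates, as OpenCV has them. Camera axes: x right, y down, z forward; pixel columns grow to the right and rows downward; lengths in m; the calibration is good to about 2 mm. A picture is of the moment at which its call begins.
- arm.sign_off(): hands the job in; it is judged then, once.
The state is a dict: "clock": time; "joints": joint angles; "dq": joint speeds; "joint_efforts": joint torques, N m; "position": TCP position; "ee_rot": TCP orientation; "force": force on the tool from outside, world axes, zero at the start; "ft_torque": the same for the moment, N m; "width": opening from 0.0 (shut) to 1.0 (fully open); "gripper_force": force on a finger pad.
Only numpy, scipy, OpenCV 4.12 (cv2) and the standard library are available. Lean on these libraries where they do the work, as an engineer would, in place of code of your own. Each camera call takes 0.05 s, during which the arm holds its last target. There are 200 camera calls.

### The job

Take the long brush off its hanger and gently scrub out the inside of the taller steel cup: at least three strokes, each reaching down until the bristles are within a centimetre of the cup's floor (a light touch is fine) and back up to at least half the cup's depth. Then hang the brush back in the fork of its hanger as it hung before. Leave the cup standing where it is, and do not disturb the short cup, the wash bottle or the tape.

Things in the scene. Friction and masses are not known exactly. Their poses are not given: they have to be found in the camera images.
- brush: Long stiff brush, 213 mm, 0.12 kg, hanging handle up. Origin: lower end of the bristles, on the axis; z up along the brush. From there: round grey-white bristle head 44 mm wide, 0-60 mm (lower end rounded); twisted steel wire 8 mm thick, 60-125 mm; black collar 28 mm wide, 125-130 mm; black round handle 18 mm thick, 130-213 mm. Hung by the collar's underside, its origin is 25 mm above the bench.
- brush_grip (a point): Middle of the brush's black handle, on its axis, 178 mm above the brush's origin: where to grip it from above.
- hanger: Fixed bench hanger: dark base plate 100 x 90 x 8 mm (x -35 to +65 mm), aluminium post 16 mm thick at x = +50 mm, level fork 5 mm thick on top. Origin: on the bench below the hanging point. The fork opens along the hanger's -x, roughly towards the robot. The brush goes in and out along x with its wire in the slot. Nothing is higher than 154 mm.
- hang_point (a point): Hanging point: slot centre where the brush's wire belongs, at the fork's top face, 150 mm above the bench. In hanger x: slot 13 mm wide from its closed end at +6 mm to -26 mm, then flaring to the mouth at -40 mm. On each prong a lip 4 mm high at -20 to -24 mm keeps the collar from sliding off: lift the brush 10 to 15 mm to pass it.
- tall_cup: The taller of two plain round steel cups, loose, 0.3 kg nominal: 105 mm high, 66 mm outside and 60 mm inside diameter, inner floor 4 mm above its underside, open at the top. Origin: centre of its underside; z up.
- short_cup: Bystander: a steel cup of the same diameter, only 55 mm high. Origin: centre of its underside. It may stand on either side of the hanger, the tall cup on the other.
- wash_bottle: Bystander: a white plastic wash bottle with a blue cap and a bent spout, 181 mm high, 60 x 86 mm. Origin: centre of its underside.
- tape: Bystander: a roll of yellow tape lying flat, 80 mm across, 12 mm high. Origin: centre of its underside.
Not all that is in view belongs to the job. What is shaped like the tall_cup but green is not meant.

How it is judged:
By the outcome, as a careful person would: the job done as asked, in the order asked, and still so for the second after the job is handed in, with the robot touching nothing.
It also fails if it takes over 64 s, if anything falls off the work surface, if the arm or the gripper's body presses on something with over 40 N, if the wrist force passes 120 N, or if a joint passes its speed limit or range.

## Working session

There is one attempt and no reset: what is moved stays moved. The work goes in short steps, Python scripts to look and compute and a tool call to move; the robot and the scene stay as the last step left them, time stands still between calls to the robot, and variables do not carry over. Pictures are saved under pics/ and viewed, at most 10 in all, crops included, and the job is handed in when it is done.

Besides the shell and the picture viewer there is one more tool, called after "Emit:" as name(argument=value, ...) on one line, values as JSON. jog_arm: Moves the arm, as the interface text tells. Its arguments: {"type":"object","properties":{"moves":{"type":"array"},"hand":{"type":"number"},"newtons":{"type":"number"}},"required":["moves"]}

```bash
ls; mkdir -p pics; cat > h.py <<'E'
import numpy as np, cv2
from cell import arm
def grab(n):
    d=arm.get_image(n); R=cv2.Rodrigues(np.array(d['rvec'],float))[0]; d['R']=R; d['t']=np.array(d['tvec'],float).reshape(3); return d
def cloud(d):
    z=d['z_map']; v,u=np.mgrid[:z.shape[0],:z.shape[1]]
    P=np.stack([(u-d['cx'])/d['fx']*z,(v-d['cy'])/d['fy']*z,z],-1)
    W=(P-d['t'])@d['R']; W[z==0]=np.nan; return W
def ray(d,u,v,h):
    c=-d['R'].T@d['t']; r=d['R'].T@np.array([(u-d['cx'])/d['fx'],(v-d['cy'])/d['fy'],1]); return c+r*(h-c[2])/r[2]
E
python3 - <<'E'
from h import *
for n in('scene','top'):
    d=grab(n); cv2.imwrite(f'pics/{n}.png',d['color'][...,::-1]); np.save(n+'.npy',d,allow_pickle=True)
    print(n,-d['R'].T@d['t'],d['fx'],d['R'][2])
s=arm.observe(); print(s)
E
```

```text
pics
scene [ 0.03281299 -0.76624484  0.90108895] 434.39066996911794 [ 0.38963163  0.68640364 -0.61403357]
top [0.29009904 0.07450836 1.21506886] 421.5902092018026 [ 0.2161954  -0.00712211 -0.97632414]
{'clock': 0.1, 'joints': array([-1.40758699,  0.43514857,  0.02498467,  1.57397682, -0.0116279 ,
        1.13399196, -0.07506789]), 'dq': array([ 5.56206150e-04, -2.18337576e-03,  8.11151051e-05, -1.26242915e-03,
        1.71950682e-03, -6.11730315e-04,  1.34966896e-03]), 'joint_efforts': array([ 3.11395081e-03, -6.69131184e+01,  9.88030806e-01, -3.15148580e+01,
       -6.04455988e-02,  3.73240386e-02,  4.05475453e-05]), 'position': array([0.16411529, 0.60262637, 0.23703782]), 'ee_rot': array([-4.16385452e-01, -3.11379736e+00,  2.16326590e-03]), 'force': array([ 0.12667677, -0.43965244, -0.13773744]), 'ft_torque': array([-0.01859674,  0.00586497,  0.02965555]), 'gripper_force': 0.0, 'width': 1.0013556684644007}
```

View pics/scene.png

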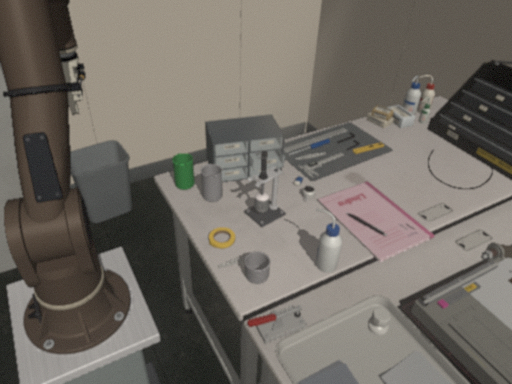

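View pics/top.png

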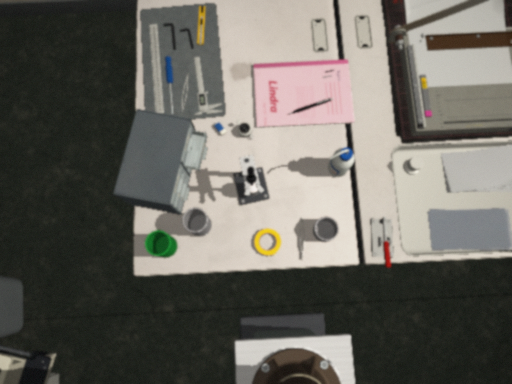

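The scene view shows a tall grey cup at (212,183), a green cup at (184,172), a short cup at (257,267), the brush on its hanger at (263,190), the tape at (222,238) and the bottle at (329,248). In the top view the same things are at (196,222), (161,244), (326,229), (251,180), (267,241) and (342,160).

There are three candidates for the tall cup: grey at top (196,222), green at (161,244) and short at (326,229). The grey one at (196,222) fits, because it is plain steel and the taller of the two. I'll measure it and confirm in a crop.

```bash
python3 - <<'E'
from h import *
D={n:np.load(n+'.npy',allow_pickle=True).item() for n in('scene','top')}
a=D['scene']['color'][140:230,160:300]; b=D['top']['color'][145:250,140:280]
a=cv2.resize(a,(780,501),interpolation=3)[:,:,::-1]; a=cv2.resize(a,(390,290)); b=cv2.resize(b[...,::-1],(390,290),interpolation=3)
cv2.imwrite('pics/crop.png',np.hstack([cv2.resize(D['scene']['color'][140:230,160:300],(390,290),interpolation=3)[...,::-1],b]))
def show(name,n,u0,u1,v0,v1,bins):
    W=cloud(D[n])[v0:v1,u0:u1].reshape(-1,3); W=W[~np.isnan(W[:,0])]
    for lo,hi in bins:
        p=W[(W[:,2]>lo)&(W[:,2]<hi)]
        if len(p): print(name,n,(lo,hi),len(p),'mean',p.mean(0).round(4),'min',p.min(0).round(4),'max',p.max(0).round(4))
B=[(.02,.05),(.05,.09),(.095,.12)]
show('tall','top',180,213,205,240,B); show('tall','scene',201,225,162,204,B)
show('short','top',310,342,214,245,[(.04,.07)]); show('short','scene',243,272,250,284,[(.04,.07)])
B=[(.005,.02),(.13,.152),(.145,.165),(.17,.26)]
show('brush','top',230,272,155,207,B);show('brush','scene',245,287,148,228,B)
show('green','top',144,180,230,260,[(.08,.12)])
show('bottle','top',325,357,145,178,[(.05,.2)])
show('tape','top',250,285,225,258,[(.006,.02)])
show('drawer','top',112,210,105,216,[(.05,.4)])
E
```

```text
tall top (0.02, 0.05) 103 mean [0.4788 0.25   0.0342] min [0.4406 0.2116 0.02  ] max [0.5291 0.2993 0.0491]
tall top (0.05, 0.09) 146 mean [0.4756 0.2456 0.07  ] min [0.4403 0.2114 0.0501] max [0.5039 0.2744 0.0899]
tall top (0.095, 0.12) 141 mean [0.4742 0.245  0.1046] min [0.4399 0.2112 0.0958] max [0.5056 0.2757 0.1116]
tall scene (0.02, 0.05) 180 mean [0.4734 0.235  0.035 ] min [0.4388 0.2093 0.0202] max [0.5411 0.3905 0.0498]
tall scene (0.05, 0.09) 357 mean [0.4778 0.2473 0.0725] min [0.4378 0.2087 0.05  ] max [0.5413 0.3473 0.0899]
tall scene (0.095, 0.12) 139 mean [0.4717 0.2446 0.1016] min [0.4384 0.2092 0.0951] max [0.5062 0.2803 0.109 ]
short top (0.04, 0.07) 140 mean [ 0.4389 -0.1136  0.0534] min [ 0.4058 -0.1443  0.0401] max [ 0.4707 -0.0789  0.0601]
short scene (0.04, 0.07) 248 mean [ 0.4371 -0.1117  0.0498] min [ 0.4037 -0.1454  0.0402] max [ 0.4708 -0.0762  0.0579]
brush top (0.005, 0.02) 624 mean [0.5774 0.0935 0.009 ] min [0.5211 0.0291 0.005 ] max [0.6797 0.1541 0.0171]
brush top (0.13, 0.152) 240 mean [0.5801 0.0924 0.1499] min [0.5231 0.0592 0.1446] max [0.6317 0
[... 420 characters left out ...]
0.132] max [0.6315 0.1177 0.1519]
brush scene (0.145, 0.165) 262 mean [0.5763 0.0886 0.1506] min [0.521  0.06   0.1455] max [0.6315 0.1177 0.1649]
brush scene (0.17, 0.26) 143 mean [0.5631 0.0848 0.2081] min [0.5557 0.078  0.1705] max [0.5743 0.0973 0.2393]
green top (0.08, 0.12) 218 mean [0.418  0.3452 0.0998] min [0.3845 0.3099 0.0801] max [0.4509 0.3764 0.1107]
bottle top (0.05, 0.2) 479 mean [ 0.6148 -0.1596  0.1157] min [ 0.5946 -0.1964  0.05  ] max [ 0.6533 -0.1171  0.1838]
tape top (0.006, 0.02) 368 mean [0.4151 0.052  0.0125] min [0.374 0.01  0.006] max [0.4639 0.0886 0.0194]
drawer top (0.05, 0.4) 6687 mean [0.6304 0.3267 0.1433] min [0.484  0.2106 0.0502] max [0.7739 0.4453 0.1669]
```

View pics/crop.png

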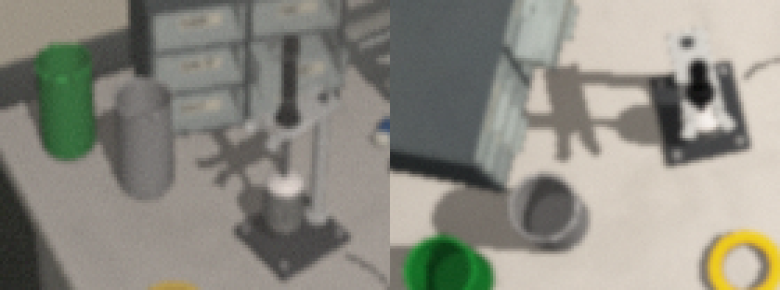

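The crop confirms that the grey cup (right of the green one) is plain steel and about 105 mm tall, so it is the tall cup. Next I'll fit the rim circle, the handle axis and the hanger direction.

```bash
cat >> h.py <<'E'
from scipy.optimize import least_squares
def circ(p,r=None):
    f=lambda q:np.hypot(p[:,0]-q[0],p[:,1]-q[1])-(r or q[2])
    return least_squares(f,[*p[:,:2].mean(0),r or .03],loss='soft_l1',f_scale=.001).x
E
python3 - <<'E'
from h import *
D={n:np.load(n+'.npy',allow_pickle=True).item() for n in('scene','top')}
C={n:cloud(D[n]) for n in D}
def sel(n,c,r,lo,hi):
    W=C[n].reshape(-1,3); k=(np.hypot(W[:,0]-c[0],W[:,1]-c[1])<r)&(W[:,2]>lo)&(W[:,2]<hi); return W[k]
for n in D:
    p=sel(n,(.473,.244),.036,.1,.112); print(n,'cup rim',len(p),circ(p).round(4),np.median(p[:,2]))
    p=sel(n,(.473,.244),.038,.03,.09); print(n,'cup wall',len(p),circ(p,.033).round(4))
    for lo,hi in((.165,.19),(.19,.215),(.215,.236)):
        p=sel(n,(.566,.088),.02,lo,hi); print(n,'handle',lo,len(p),circ(p,.009).round(4))
    p=sel(n,(.566,.088),.02,.236,.25); print('topface',len(p),p.mean(0).round(4) if len(p) else '')
    p=sel(n,(.58,.09),.08,.144,.157);p=p[np.hypot(p[:,0]-.566,p[:,1]-.088)>.016]
    r=cv2.minAreaRect(p[:,:2].astype(np.float32)*1000); print('fork',r, cv2.boxPoints(r).round(1).tolist())
    p=sel(n,(.58,.09),.08,.004,.012); r=cv2.minAreaRect(p[:,:2].astype(np.float32)*1000); print('base',r,cv2.boxPoints(r).round(1).tolist())
    p=sel(n,(.566,.088),.04,.03,.09); print('bristle',len(p),circ(p,.022).round(4) if len(p) else '')
W=C['top'].reshape(-1,3)
k=(W[:,2]>.06)&(np.hypot(W[:,0]-.473,W[:,1]-.244)<.13)&(np.hypot(W[:,0]-.473,W[:,1]-.244)>.04)&(np.hypot(W[:,0]-.418,W[:,1]-.345)>.045)
p=W[k]; print('near cup', len(p),p[np.argsort(np.hypot(p[:,0]-.473,p[:,1]-.244))[::60]].round(3))
E
```

```text
scene cup rim 92 [0.4716 0.2436 0.0317] 0.1035434032650542
scene cup wall 406 [0.4722 0.2454 0.033 ]
scene handle 0.165 44 [0.5658 0.0902 0.009 ]
scene handle 0.19 43 [0.5667 0.0899 0.009 ]
scene handle 0.215 49 [0.5655 0.0903 0.009 ]
topface 14 [0.5645 0.0891 0.2371]
fork ((575.7144165039062, 93.46560668945312), (107.01553344726562, 46.67902755737305), 12.879819869995117) [[518.4000244140625, 104.30000305175781], [528.7999877929688, 58.79999923706055], [633.0999755859375, 82.5999984741211], [622.7000122070312, 128.10000610351562]]
base ((571.513671875, 85.97467041015625), (126.98933410644531, 102.16692352294922), 15.220006942749023) [[496.79998779296875, 118.5999984741211], [523.7000122070312, 20.0], [646.2000122070312, 53.400001525878906], [619.4000244140625, 151.89999389648438]]
bristle 245 [0.5666 0.0906 0.022 ]
top cup rim 121 [0.4732 0.244  0.0317] 0.10563586133320998
top cup wall 209 [0.4718 0.2429 0.033 ]
top handle 0.165 18 [0.5668 0.0884 0.009 ]
top handle 0.19 17 [0.5672 0.0883 0.009 ]
top handle 0.215 21 [0.5667 0.0884 0.009 ]
topface 37 [0.5657 0.0883 0.2392]
fork ((577.
[... 238 characters left out ...]
23.80000305175781]]
base ((580.8843994140625, 88.51638793945312), (155.5470733642578, 149.5333251953125), 27.72801971435547) [[477.29998779296875, 118.5], [546.7999877929688, -13.899999618530273], [684.5, 58.5], [614.9000244140625, 190.89999389648438]]
bristle 79 [0.57   0.0884 0.022 ]
near cup 1084 [[0.507 0.299 0.094]
 [0.516 0.301 0.16 ]
 [0.529 0.296 0.159]
 [0.537 0.293 0.107]
 [0.544 0.29  0.148]
 [0.52  0.319 0.158]
 [0.53  0.316 0.159]
 [0.563 0.277 0.122]
 [0.564 0.283 0.072]
 [0.543 0.319 0.16 ]
 [0.572 0.282 0.121]
 [0.575 0.282 0.162]
 [0.543 0.331 0.161]
 [0.581 0.283 0.158]
 [0.576 0.302 0.163]
 [0.575 0.309 0.157]
 [0.577 0.311 0.159]
 [0.567 0.329 0.16 ]
 [0.573 0.327 0.159]]
```

```bash
python3 - <<'E'
from h import *
D={n:np.load(n+'.npy',allow_pickle=True).item() for n in('scene','top')}
for n in D:
    d=D[n]; W=cloud(d); g=d['color'].astype(int).max(2)
    near=np.hypot(W[...,0]-.58,W[...,1]-.09)<.09
    m=near&(g<75)&(W[...,2]<.02)&(W[...,2]>-.01)
    v,u=np.nonzero(m); p=np.array([ray(d,a,b,.008)[:2] for a,b in zip(u,v)])*1000
    r=cv2.minAreaRect(p.astype(np.float32)); print(n,len(p),r)
    # fork top: bright points at fork height; mirror axis via post end vs slot
    q=W[near&(W[...,2]>.146)&(W[...,2]<.153)&(g>110)]
    print(len(q)); h=(q[:,:2]-[.5663,.0893])*1000
    for y in np.deg2rad(np.arange(4,21,2)):
        c,s=np.cos(y),np.sin(y); a=h@[c,s]; b=h@[-s,c]; f=a>18
        print(round(np.rad2deg(y)),'x',a.min().round(1),a.max().round(1),'rear y',np.percentile(b[f],[2,98]).round(1),'prong y',np.percentile(b[~f],[2,98]).round(1))
from scipy.spatial.transform import Rotation as Ro
s=arm.observe(); print(Ro.from_rotvec(s['ee_rot']).as_matrix().round(4),s['position'])
E
```

```text
scene 161 ((576.8863525390625, 90.74893188476562), (91.67893981933594, 82.6989974975586), 9.14836597442627)
192
4 x -44.7 65.1 rear y [-14.8  23.8] prong y [-26.1  17.2]
6 x -44.3 64.9 rear y [-15.8  21.7] prong y [-25.   17.9]
8 x -43.8 64.6 rear y [-16.8  19.9] prong y [-23.9  18.8]
10 x -43.3 64.3 rear y [-17.7  18.3] prong y [-22.7  20. ]
12 x -43.1 63.8 rear y [-18.7  16.6] prong y [-21.5  21.3]
14 x -43.7 63.5 rear y [-20.  15.] prong y [-20.2  22.4]
16 x -44.3 63.7 rear y [-21.9  13.4] prong y [-19.1  23.6]
18 x -44.8 63.7 rear y [-23.7  11.7] prong y [-18.5  24.9]
20 x -45.3 64.0 rear y [-25.6  10.3] prong y [-18.7  26. ]
top 285 ((582.3047485351562, 95.27151489257812), (90.61758422851562, 81.98992156982422), 9.971983909606934)
284
4 x -42.4 65.2 rear y [-14.7  22.6] prong y [-25.6  19.3]
6 x -42.0 65.0 rear y [-15.8  20.7] prong y [-24.6  19.5]
8 x -41.5 64.7 rear y [-16.9  19.1] prong y [-23.5  20.6]
10 x -40.9 64.3 rear y [-17.8  17.8] prong y [-22.4  21.8]
12 x -41.5 63.9 rear y [-19.2  16.3] prong y [-21.3  23. ]
14 x -42.1 64.1 rear y [-20.7  15.3] prong y [-20.1  24.2]
16 x -42.6 64.3 rear y [-22.2  14.5] prong y [-19.6  25.3]
18 x -43.0 64.5 rear y [-23.5  13.5] prong y [-19.4  26.4]
20 x -43.4 64.6 rear y [-25.2  12.5] prong y [-19.4  27.4]
[[-9.649e-01  2.627e-01 -3.000e-04]
 [ 2.627e-01  9.649e-01 -1.400e-03]
 [-1.000e-04 -1.400e-03 -1.000e+00]] [0.16411529 0.60262637 0.23703782]
```

Emit:
jog_arm(moves=[[0,0,-0.055,0],[-0.523,-0.39,-0.055,-0.44],[-0.523,-0.39,-0.055,-0.44],[-0.523,-0.39,-0.055,-0.44],[-0.523,-0.39,-0.055,-0.44],[-0.523,-0.39,-0.055,-0.44],[-0.523,-0.39,-0.055,-0.44],[-0.523,-0.39,-0.055,-0.44],[-0.523,-0.39,-0.055,-0.44],[-0.523,-0.39,-0.055,-0.44],[-0.523,-0.39,-0.055,-0.44],[-0.523,-0.39,-0.055,-0.44],[-0.523,-0.39,-0.055,-0.44],[-0.523,-0.39,-0.055,-0.44],[-0.523,-0.39,-0.055,-0.44],[-0.523,-0.39,-0.055,-0.44],[-0.523,-0.39,-0.055,-0.44]], hand=0.0918, newtons=30)

```text
clock: 2.22
position: [0.5661, 0.0899, 0.2928]
ee_rot: [-0.275, 3.129, 0.0]
force: [0.2, -0.6, 0.3]
width: 1.001
gripper_force: 0.0
```

```bash
cat > st.py <<'E'
from h import *
from scipy.spatial.transform import Rotation as Ro
s=arm.observe();R=Ro.from_rotvec(s['ee_rot']).as_matrix()
print(s['clock'],s['position'].round(4),'xang',np.rad2deg(np.arctan2(R[1,0],R[0,0])).round(2),R[2].round(4),s['joints'].round(2),s['force'].round(2),s['width'],s['gripper_force'])
def to(x,y,z): print('move to',(x,y,z),(R.T@(np.array([x,y,z])-s['position'])).round(4))
E
python3 -c "
from st import *
to(.5663,.0893,.197)"
```

```text
2.225 [0.5661 0.0899 0.2928] xang -169.97 [-1.e-04  2.e-04 -1.e+00] [-0.46  0.31  0.27  1.64 -0.09  1.21  1.58] [ 0.23 -0.55  0.31] 1.0008127823144228 0.0
move to (0.5663, 0.0893, 0.197) [-0.     -0.0006  0.0958]
```

Emit:
jog_arm(moves=[[0,0,0.045,0],[0,0,0.08,0],[0,0,0.096,0],[0,0,0.096,0],[0,0,0.096,0]])

```text
clock: 2.85
position: [0.5673, 0.0895, 0.1981]
ee_rot: [-0.273, 3.128, 0.001]
force: [-0.1, -0.4, 0.0]
width: 1.0
gripper_force: 0.0
```

Emit:
jog_arm(moves=[[0,0,0,0],[0,0,0,0],[0,0,0,0],[0,0,0,0],[0,0,0,0],[0,0,0,0],[0,0,0,0],[0,0,0,0]], hand=0.01, newtons=30)

```text
clock: 3.85
position: [0.5663, 0.0894, 0.1967]
ee_rot: [-0.273, 3.13, 0.0]
force: [0.3, -1.4, -1.8]
width: 0.192
gripper_force: 30.0
```

```bash
python3 st.py
```

```text
3.85 [0.5663 0.0894 0.1967] xang -170.02 [-1.e-04  1.e-04 -1.e+00] [-0.44  0.39  0.26  1.77 -0.12  0.99  1.61] [ 0.26 -1.38 -1.76] 0.19168471157545686 30.00869572162628
```

Emit:
jog_arm(moves=[[0,0,-0.006,0],[0,0,-0.013,0],[0,0,-0.013,0],[0,0,-0.013,0],[0.015,0,-0.013,0],[0.03,0,-0.013,0],[0.045,0,-0.013,0],[0.06,0,-0.013,0],[0.075,0,-0.013,0],[0.095,0,-0.013,0],[0.095,0,-0.013,0],[0.095,0,-0.06,0],[0.095,0,-0.12,0],[0.095,0,-0.12,0],[0.095,0,-0.12,0],[0.095,0,-0.12,0]])

```text
clock: 5.85
position: [0.4721, 0.0728, 0.3153]
ee_rot: [0.273, -3.127, 0.001]
force: [0.7, -0.7, -1.9]
width: 0.192
gripper_force: 30.0
```

```bash
python3 - <<'E'
from st import *
to(.4723,.2440,s['position'][2])
for n in('scene','top'):
    d=grab(n); np.save(n+'2.npy',d,allow_pickle=True)
    W=cloud(d).reshape(-1,3); 
    p0=s['position']
    for lo,hi in((-.17,-.13),(-.10,-.065),(-.05,-.03)):
        k=(np.hypot(W[:,0]-p0[0],W[:,1]-p0[1])<.03)&(W[:,2]-p0[2]>lo)&(W[:,2]-p0[2]<hi); p=W[k]
        if len(p)>5: print(n,lo,len(p),circ(p,[.022,.004,.014][[-.17,-.10,-.05].index(lo)]).round(4)[:2]-p0[:2])
    k=np.hypot(W[:,0]-p0[0],W[:,1]-p0[1])<.024; p=W[k]; p=p[p[:,2]>.06]; print('lowest',p[:,2].min()-p0[2])
    if n=='scene': cv2.imwrite('pics/s2.png',cv2.resize(d['color'][110:290,130:300],(680,600))[...,::-1][:, :680])
E
```

```text
5.85 [0.4721 0.0728 0.3153] xang -170.02 [ 2.6e-03 -4.0e-04 -1.0e+00] [-0.5   0.13  0.27  1.81 -0.04  1.21  1.52] [ 0.71 -0.72 -1.92] 0.19187896691033318 29.994212687015533
move to (0.4723, 0.244, np.float64(0.31528337869953965)) [-2.990e-02  1.686e-01 -1.000e-04]
scene -0.17 144 [-0.00010283  0.00042573]
scene -0.1 32 [-0.00050283 -0.00087427]
scene -0.05 62 [0.00149717 0.00322573]
lowest -0.1680541139145245
lowest 0.3992797620330007
```

View pics/s2.png

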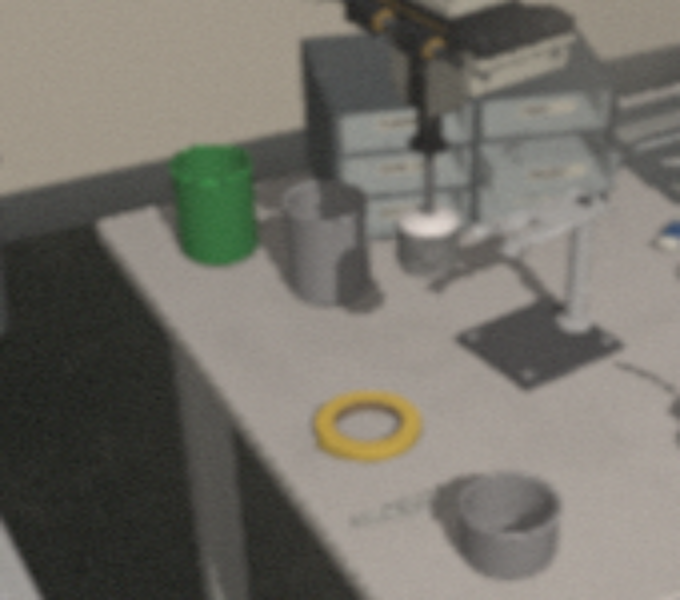

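The picture shows the brush hanging upright in the gripper, free of the fork, with the cup at crop (325,245) still in place. I'll move it over the cup next.

Emit:
jog_arm(moves=[[-0.008,0.045,0,0],[-0.016,0.09,0,0],[-0.024,0.135,0,0],[-0.03,0.1685,0,0],[-0.03,0.1685,0,0],[-0.03,0.1685,0,0],[-0.03,0.1685,0,0],[-0.03,0.1685,0,0]])

```text
clock: 6.95
position: [0.4733, 0.2431, 0.3168]
ee_rot: [-0.271, 3.13, -0.0]
force: [0.0, 0.0, -1.7]
width: 0.185
gripper_force: 30.0
```

```bash
python3 - <<'E'
from st import *
to(.4723,.2440,.1825)
d=grab('scene'); W=cloud(d).reshape(-1,3); p0=s['position']
k=(np.hypot(W[:,0]-.4723,W[:,1]-.244)<.038)&(W[:,2]>.02)&(W[:,2]<.095); print('cup',circ(W[k],.033))
k=(np.hypot(W[:,0]-p0[0],W[:,1]-p0[1])<.03)&(W[:,2]>.15)&(W[:,2]<.19); print('bristle',circ(W[k],.022))
cv2.imwrite('pics/s3.png',cv2.resize(d['color'][110:230,150:280],(650,600),interpolation=3)[...,::-1])
E
```

```text
6.95 [0.4733 0.2431 0.3168] xang -170.11 [-2.e-04 -0.e+00 -1.e+00] [-0.7   0.22  0.16  1.69 -0.04  1.24  1.21] [ 0.03  0.01 -1.69] 0.18504003333778019 29.994098246097565
move to (0.4723, 0.244, 0.1825) [0.0009 0.0011 0.1343]
cup [0.47236207 0.24516602 0.033     ]
bristle [0.47336767 0.24355507 0.022     ]
```

View pics/s3.png

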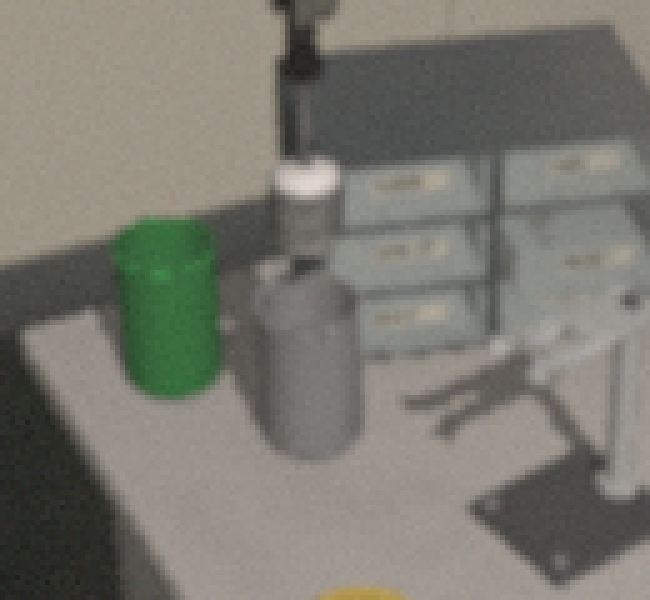

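The bristles at (305,225) sit centred over the grey cup at (310,360), within about 1.5 mm. I'll make a careful first stroke down.

Emit:
jog_arm(moves=[[0.001,0.001,0.02,0],[0.001,0.001,0.04,0],[0.001,0.001,0.06,0],[0.001,0.001,0.08,0],[0.001,0.001,0.1,0],[0.001,0.001,0.115,0],[0.001,0.001,0.127,0],[0.001,0.001,0.133,0],[0.001,0.001,0.136,0],[0.001,0.001,0.136,0],[0.001,0.001,0.136,0]])

```text
clock: 8.38
position: [0.4722, 0.245, 0.1811]
ee_rot: [-0.273, 3.129, 0.001]
force: [0.3, 0.0, -2.4]
width: 0.191
gripper_force: 30.0
```

```bash
python3 -c "
from st import *
to(.4723,.244,.1795)"
```

```text
8.375 [0.4722 0.245  0.1811] xang -170.02 [-7.e-04  3.e-04 -1.e+00] [-0.69  0.34  0.14  1.88 -0.06  0.92  1.23] [ 0.28  0.   -2.42] 0.19051851529268127 29.99466508626938
move to (0.4723, 0.244, 0.1795) [ 0.0001 -0.001   0.0016]
```

Emit:
jog_arm(moves=[[0,-0.001,0.002,0],[0,-0.001,0.002,0],[0,-0.001,-0.025,0],[0,-0.001,-0.05,0],[0,-0.001,-0.07,0],[0,-0.001,-0.07,0],[0,-0.001,-0.045,0],[0,-0.001,-0.02,0],[0,-0.001,-0.004,0],[0,-0.001,0.002,0],[0,-0.001,0.002,0],[0,-0.001,0.002,0],[0,-0.001,-0.025,0],[0,-0.001,-0.05,0],[0,-0.001,-0.07,0],[0,-0.001,-0.07,0],[0,-0.001,-0.07,0]])

```text
clock: 10.5
position: [0.4719, 0.2438, 0.2503]
ee_rot: [0.273, -3.129, 0.0]
force: [0.4, 0.2, -2.5]
width: 0.193
gripper_force: 30.0
```

```bash
python3 st.py
```

```text
10.5 [0.4719 0.2438 0.2503] xang -170.02 [ 3.e-04 -0.e+00 -1.e+00] [-0.7   0.27  0.15  1.79 -0.05  1.08  1.22] [ 0.45  0.17 -2.52] 0.193216540326288 29.994598031044006
```

Emit:
jog_arm(moves=[[0,0,0.025,0],[0,0,0.05,0],[0,0,0.067,0],[0,0,0.072,0],[0,0,0.072,0],[0,0,0.072,0],[0,0,0.072,0]])

```text
clock: 11.38
position: [0.4725, 0.244, 0.1793]
ee_rot: [-0.273, 3.129, 0.001]
force: [-0.3, -0.0, -0.9]
width: 0.192
gripper_force: 30.0
```

Emit:
jog_arm(moves=[[0,0,-0.025,0],[0,0,-0.05,0],[0,0,-0.072,0],[0,0,-0.072,0],[0,0,-0.072,0],[0,0,-0.047,0],[0,0,-0.022,0],[0,0,-0.005,0],[0,0,0,0],[0,0,0,0],[0,0,0,0],[0,0,-0.025,0],[0,0,-0.05,0],[0,0,-0.072,0],[0,0,-0.1,0],[0,0,-0.136,0],[0,0,-0.136,0],[0,0,-0.136,0],[0,0,-0.136,0]])

```text
clock: 13.75
position: [0.4717, 0.2436, 0.3138]
ee_rot: [0.273, -3.128, 0.001]
force: [-0.6, -0.1, -2.2]
width: 0.19
gripper_force: 30.0
```

```bash
python3 - <<'E'
from st import *
# hanger line 95 mm out
to(.5663-.095*.985,.0894-.095*.174,s['position'][2])
d=grab('scene'); W=cloud(d).reshape(-1,3); p0=s['position']
k=(np.hypot(W[:,0]-.4723,W[:,1]-.244)<.038)&(W[:,2]>.02)&(W[:,2]<.095); print('cup',circ(W[k],.033))
k=(np.hypot(W[:,0]-p0[0],W[:,1]-p0[1])<.03)&(W[:,2]>.15)&(W[:,2]<.19); print('bristle',circ(W[k],.022))
k=(np.hypot(W[:,0]-p0[0],W[:,1]-p0[1])<.023)&(W[:,2]>.115); print('low',W[k][:,2].min()-p0[2])
E
```

```text
13.75 [0.4717 0.2436 0.3138] xang -170.03 [ 1.5e-03 -6.0e-04 -1.0e+00] [-0.71  0.22  0.16  1.69 -0.04  1.23  1.21] [-0.56 -0.14 -2.21] 0.18953879254465705 29.994113445281982
move to (0.472725, 0.07286999999999999, np.float64(0.31377738514239195)) [ 0.0285 -0.1683  0.0002]
cup [0.4722116  0.24525104 0.033     ]
bristle [0.47106457 0.24403877 0.022     ]
low -0.16967834647675997
```

The cup hasn't moved and the brush hasn't slipped in the grip, so I'll go back to the hanger's entry line.

Emit:
jog_arm(moves=[[0.007,-0.045,0,0],[0.014,-0.09,0,0],[0.022,-0.135,0,0],[0.029,-0.1685,0,0],[0.029,-0.1685,0,0],[0.029,-0.1685,0.04,0],[0.029,-0.1685,0.08,0],[0.029,-0.1685,0.104,0],[0.029,-0.1685,0.104,0],[0.029,-0.1685,0.104,0],[0.029,-0.1685,0.104,0]])

```text
clock: 15.18
position: [0.4735, 0.0733, 0.2118]
ee_rot: [-0.274, 3.128, 0.001]
force: [-0.3, 0.1, -1.6]
width: 0.185
gripper_force: 30.0
```

```bash
python3 -c "
from st import *
to(.5663,.0894,.2097)"
```

```text
15.175 [0.4735 0.0733 0.2118] xang -170.0 [-2.e-03  4.e-04 -1.e+00] [-0.48  0.22  0.26  1.97 -0.07  0.96  1.56] [-0.29  0.08 -1.57] 0.18517684346421562 29.99458819627762
move to (0.5663, 0.0894, 0.2097) [-0.0942 -0.0003  0.0023]
```

Emit:
jog_arm(moves=[[-0.015,0,0.001,0],[-0.03,0,0.001,0],[-0.045,0,0.001,0],[-0.06,0,0.001,0],[-0.075,0,0.001,0],[-0.087,0,0.001,0],[-0.0945,0,0.001,0],[-0.0945,0,0.001,0],[-0.0945,0,0.001,0],[-0.0945,0,0.001,0]])

```text
clock: 16.42
position: [0.5655, 0.0892, 0.2098]
ee_rot: [0.273, -3.13, -0.0]
force: [-0.2, -0.2, -1.1]
width: 0.191
gripper_force: 30.0
```

```bash
python3 -c "
from st import *
to(.5663,.0894,.1967)"
```

```text
16.425 [0.5655 0.0892 0.2098] xang -170.03 [ 1.e-04  1.e-04 -1.e+00] [-0.44  0.38  0.26  1.76 -0.11  1.02  1.61] [-0.18 -0.23 -1.07] 0.19069685793070093 29.99437004327774
move to (0.5663, 0.0894, 0.1967) [-0.0008  0.0001  0.0131]
```

Emit:
jog_arm(moves=[[-0.0005,0,0.006,0],[-0.0005,0,0.01,0],[-0.0005,0,0.013,0],[-0.0005,0,0.013,0],[-0.0005,0,0.013,0],[-0.0005,0,0.013,0]])

```text
clock: 17.18
position: [0.5664, 0.0894, 0.1967]
ee_rot: [-0.273, 3.13, 0.0]
force: [-0.5, 0.0, -2.0]
width: 0.192
gripper_force: 30.0
```

```bash
python3 - <<'E'
from st import *
to(.5663,.0894,.1967)
d=grab('scene'); W=cloud(d).reshape(-1,3)
k=(np.hypot(W[:,0]-.566,W[:,1]-.089)<.03)&(W[:,2]>.03)&(W[:,2]<.09); print('bristle',circ(W[k],.022))
cv2.imwrite('pics/s4.png',cv2.resize(d['color'][130:230,215:325],(660,600),interpolation=3)[...,::-1])
E
```

```text
17.175 [0.5664 0.0894 0.1967] xang -170.02 [-1.e-04 -0.e+00 -1.e+00] [-0.44  0.39  0.26  1.77 -0.12  0.99  1.61] [-0.49  0.01 -1.97] 0.1916270323520274 29.99506115913391
move to (0.5663, 0.0894, 0.1967) [ 0.0001  0.0001 -0.    ]
bristle [0.56680365 0.09057703 0.022     ]
```

View pics/s4.png

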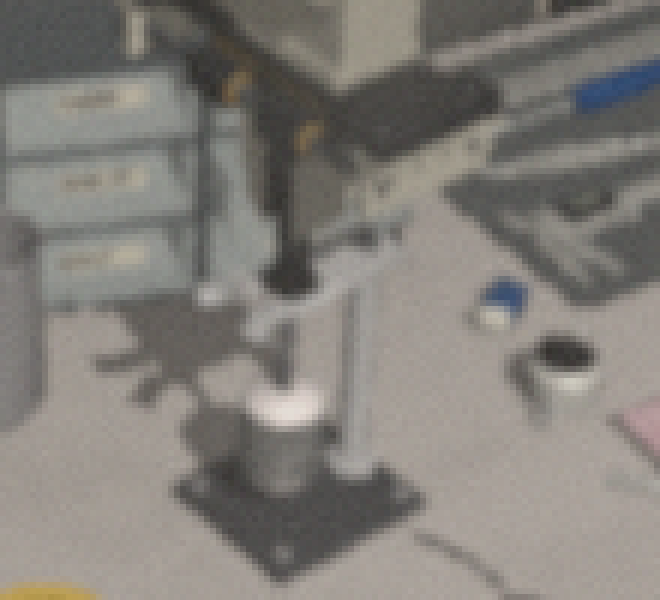

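The collar sits on the fork at crop (290,280), with the wire in the slot and the bristles above the base plate, as before. I'll release it and retreat straight up.

Emit:
jog_arm(moves=[[0,0,0.0005,0],[0,0,0.0005,0],[0,0,0.0005,0],[0,0,0.0005,0],[0,0,0.0005,0]], hand=0.05)

```text
clock: 17.85
position: [0.5664, 0.0894, 0.1963]
ee_rot: [-0.273, 3.13, 0.0]
force: [0.1, -0.0, -0.1]
width: 0.541
gripper_force: 0.0
```

Emit:
jog_arm(moves=[[0,0,-0.02,0],[0,0,-0.05,0],[0,0,-0.1,0],[0,0,-0.13,0],[0.03,0,-0.15,0],[0.09,0,-0.15,0],[0.15,0,-0.15,0],[0.15,0,-0.15,0],[0.15,0,-0.15,0],[0.15,0,-0.15,0],[0.15,0,-0.15,0],[0.15,0,-0.15,0]])

```text
clock: 19.35
position: [0.419, 0.0634, 0.346]
ee_rot: [0.273, -3.129, 0.001]
force: [-0.2, 0.3, -0.6]
width: 0.545
gripper_force: 0.0
```

```bash
python3 - <<'E'
from st import *
d=grab('scene'); W=cloud(d).reshape(-1,3)
def f(c,r,lo,hi,R):
    k=(np.hypot(W[:,0]-c[0],W[:,1]-c[1])<r)&(W[:,2]>lo)&(W[:,2]<hi); return k.sum(),circ(W[k],R).round(4)
print('bristle',f((.566,.089),.03,.03,.09,.022))
for lo in(.165,.19,.215): print('handle',f((.566,.088),.02,lo,lo+.022,.009))
k=(np.hypot(W[:,0]-.566,W[:,1]-.088)<.02)&(W[:,2]<.26); print('top',W[k][:,2].max())
print('cup',f((.4723,.244),.038,.02,.095,.033),'short',f((.438,-.112),.038,.02,.05,.033))
cv2.imwrite('pics/s5.png',cv2.resize(d['color'][120:300,150:360],(700,600),interpolation=3)[...,::-1])
E
```

```text
19.35 [0.419  0.0634 0.346 ] xang -170.03 [ 6.e-04 -3.e-04 -1.e+00] [-0.52  0.    0.25  1.86 -0.    1.28  1.47] [-0.18  0.29 -0.57] 0.5451935510871672 0.0
bristle (np.int64(249), array([0.5669, 0.0899, 0.022 ]))
handle (np.int64(36), array([0.5659, 0.0884, 0.009 ]))
handle (np.int64(39), array([0.5664, 0.089 , 0.009 ]))
handle (np.int64(51), array([0.566 , 0.0892, 0.009 ]))
top 0.23915586650530382
cup (np.int64(506), array([0.4724, 0.2452, 0.033 ])) short (np.int64(358), array([ 0.437 , -0.1115,  0.033 ]))
```

View pics/s5.png

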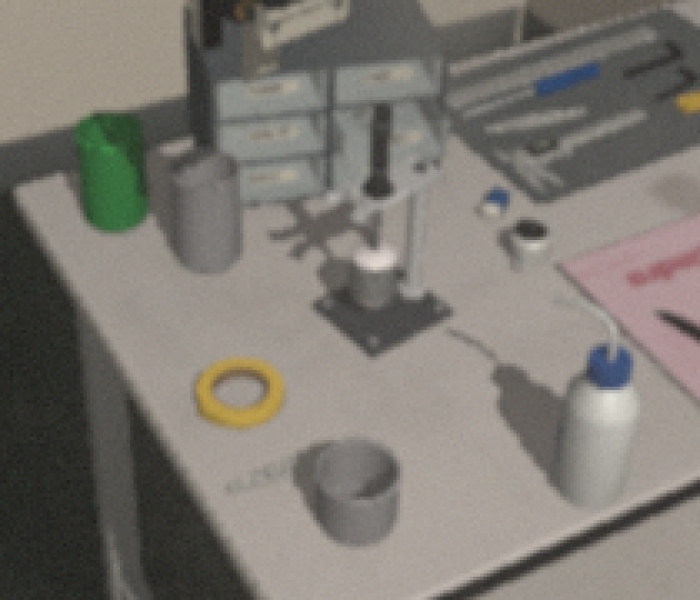

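The brush hangs upright in the fork at crop (378,200), at its original position. The tall cup (208,210), short cup (357,490), tape (240,393) and bottle (600,430) show no movement.

```bash
python3 -c "
from cell import arm
print(arm.sign_off())"
```

```text
the job is handed in; nothing more can be done
None
```

I scrubbed the tall cup with four full strokes and hung the brush back in its fork as before; the cup and everything around it stayed in place, and I handed the job in at about 19 s.

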